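# Jar seal check: press the lid buttons from the lowest jar to the highest

### The job

Check the lid seals of the three jars standing apart near the front of the table (not the crowd of jars at the back): with closed fingertips, lightly press down the small raised button in the middle of each lid until it is fully in, starting with the jar that stands directly on the table, then the jar on the single white box, last the jar on the two stacked boxes. Each button stays in by itself. Do not grip or lift anything; leave the jars upright where they stand, move no box and disturb nothing else, and finish clear of everything.

Things in the scene. Friction and masses are not known exactly. Their poses are not given: they have to be found in the camera images.
- press_low (a point): centre of the top of the safety button in the middle of the lid of the jar that stands directly on the table; it goes down with the button. The round button is 30 mm across at its foot (22 mm flat top) and stands 4 mm above the flat lid when out, 0.5 mm when fully in
- button_low (a joint): that button's travel in m, pressed straight down: 0 = out, 0.0035 = fully in. It yields at about 2 N, has no spring, and stays where it is left
- jar_low: loose glass jar with a black lid, 70 mm across, 116 mm tall, about 0.4 kg, standing directly on the table; origin at the centre of its underside, z up
- press_mid (a point): centre of the top of the safety button in the middle of the lid of the jar that stands on the single white box; it goes down with the button. The round button is 30 mm across at its foot (22 mm flat top) and stands 4 mm above the flat lid when out, 0.5 mm when fully in
- button_mid (a joint): that button's travel in m, pressed straight down: 0 = out, 0.0035 = fully in. It yields at about 2 N, has no spring, and stays where it is left
- jar_mid: loose glass jar with a black lid, 70 mm across, 116 mm tall, about 0.4 kg, standing on the single white box; origin at the centre of its underside, z up
- press_high (a point): centre of the top of the safety button in the middle of the lid of the jar that stands on top of the two stacked white boxes; it goes down with the button. The round button is 30 mm across at its foot (22 mm flat top) and stands 4 mm above the flat lid when out, 0.5 mm when fully in
- button_high (a joint): that button's travel in m, pressed straight down: 0 = out, 0.0035 = fully in. It yields at about 2 N, has no spring, and stays where it is left
- jar_high: loose glass jar with a black lid, 70 mm across, 116 mm tall, about 0.4 kg, standing on top of the two stacked white boxes; origin at the centre of its underside, z up
- box_single: loose white polystyrene box standing singly on the table, 98x138x88 mm high, with a jar on it; origin at the centre of its underside
- box_bottom: loose lower of two stacked white polystyrene boxes, 98x138x88 mm high; origin at the centre of its underside
- box_top: loose upper of the two stacked white polystyrene boxes, 98x138x88 mm high, with a jar on it; origin at the centre of its underside
- spray_bottle: loose white and blue trigger spray bottle, 203 mm tall, 94x66 mm; origin at its underside
- date_stamp: loose hand stamp with a round knob, 27x46x80 mm tall; origin at the centre of its underside
- tape_measure: loose pocket tape measure lying on its side, 58x90x28 mm; origin at its underside
- loose_lid: loose jar lid lying upside down, 69 mm across, 12 mm high; origin at its underside
Things that resemble listed ones, but are neither listed nor needed, are in the scene too. Leave any pink look-alike of the jar_high alone. Leave any red look-alike of the jar_mid alone.

How it is judged:
On the way, in this order (a step that is already met when the one before it is completed fails the run):
1. the button of the jar directly on the table is pressed in (value of joint button_low above 0.0027 m), for 0.1 s.
2. the button of the jar on the single white box is pressed in (value of joint button_mid above 0.0027 m), for 0.1 s.
3. the button of the jar on top of the two stacked white boxes is pressed in (value of joint button_high above 0.0027 m), for 0.1 s.
At the end, for the whole second after the job is handed in: All three lid buttons are in (at least 2.7 of 3.5 mm); the jars stand upright (within 0.1 rad) and at rest; jars, boxes and all other listed things are within 20 mm of where they started (value of joint each of button_low, button_mid, button_high above 0.0027 m and distance of each of jar_low, jar_mid, jar_high, box_single, box_bottom, box_top, spray_bottle, date_stamp, tape_measure, loose_lid from where it was at the start of the episode below 0.02 m and angle between each of jar_low, jar_mid, jar_high's own z axis and vertical below 0.1 rad and linear speed of each of jar_low, jar_mid, jar_high below 0.02 m/s); the robot touches nothing.
It fails at once if a jar is pressed harder than a light touch (over 30 N) (contact force between any of the arm, the fingers and jar_low above 30 N or contact force between any of the arm, the fingers and jar_mid above 30 N or contact force between any of the arm, the fingers and jar_high above 30 N).
It fails at once if a jar is lifted, carried or pushed more than 20 mm (distance of any of jar_low, jar_mid, jar_high from where it was at the start of the episode above 0.02 m).
It fails at once if a jar is tipped more than 0.25 rad (angle between any of jar_low, jar_mid, jar_high's own z axis and vertical above 0.25 rad).
It fails at once if a box or another thing standing by is moved more than 20 mm (distance of any of box_single, box_bottom, box_top, spray_bottle, date_stamp, tape_measure, loose_lid from where it was at the start of the episode above 0.02 m).
It also fails if it takes over 67 s, if anything falls off the work surface, if the arm or the gripper's body presses on something with over 40 N, if the wrist force passes 120 N, or if a joint passes its speed limit or range.

### The arm

A 7-joint arm with a two-finger parallel gripper is mounted at the origin on a cart in front of the work surface, level with it; the furniture and walls round the work are solid. World frame = base frame: x ahead of the robot, y to its left, z up, the work surface at z = 0. Lengths are in m, angles in rad, forces in N, time in s.
With the tool pointing down it reaches from about 0.35 to 0.9 m from the base axis. Payload 7.2 kg.
Tool frame: the origin (TCP) lies on the centre line of the jaws, within the pads' length; the fingertips stand 11 mm ahead of it and the grasp point (between the pads) lies 8 mm behind it; x points along the fingers, y is the direction in which the jaws open and shut, and the axes are right-handed (so a half turn about x gives the same grasp; the last joint's range is limited). The gripper opens to 88 mm and grips with 3 to 60 N. Pads are 20 mm wide; open, the fingers measure 115 mm over their backs; the gripper's body (75 mm by 178 mm) begins 61 mm behind the grasp point.
Start: joints at [1.227, 0.411, -0.013, 1.596, 0.006, 1.134, -0.082], TCP at [0.17, -0.601, 0.234] pointing down, gripper open.
Joint ranges: [-2.95, 2.95], [-0.29, 1.99], [-1.47, 1.44], [0.14, 2.54], [-1.03, 4.17], [0.13, 1.85], [-2.86, 2.86]. Speed limits (rad/s): [2.39, 2.39, 3.01, 3.01, 3.14, 3.14, 3.14].

### API

Orientations are given as a unit quaternion [w, x, y, z].
In Python, from plant import env gives the robot as it stands. The module is installed in compiled form; this text tells all that it offers.
- The arm moves only by the tool drive_tool, never from a script. Its argument "moves" is a list of rows, each an object of numbers: "fingers": the opening, from -1 (shut) to 1 (fully open); "tx", "ty", "tz": the shift along the tool's x, y, z in m; "spin": the turn about the tool's x in degrees. A call has 1 to 12 rows; each row shifts and turns the commanded pose from where the row before left it, along the tool's axes as they then stand; what a row does not reach is not made up. A row lasts 1/12 s, in which the tool goes at most 41.7 mm and 7.16 degrees, less where a joint would pass 70% of its speed; a pose out of reach is approached as far as the arm can. A call is refused whole if a number of a shift passes 0.0417 or a number of a turn 7.16, either way. A call with a gripper value outside its range is refused whole. The fingers move at their own pace and stop on an object; "force" is the grip in N (left out, the last holds). Time passes only in rows, so rows that do not move let the fingers close. It gives the time, the measured TCP pose, the force and the opening at its end, in the units of the state.
- env.state(): the state, without advancing time (a new reading comes with each control period).
- env.camera(name): name is "scene" or "top" or "wrist"; returns (picture, depth): 420x560x3 uint8, red, green, blue; 420x560 float32, m along the optical axis (not along the pixel's ray), 0 where there is no reading.
- env.camera_info(name): a dict with "vfov" (degrees; the focal length in pixels is half the picture's height over the tangent of half this angle, whatever the lens; pixels are square), "cx", "cy" (the principal point, pixels), "world_from_camera" (4x4, takes a point from camera to world coordinates); the wrist camera has in their place "mount" (4x4, takes a point from camera to tool coordinates, whose origin is the TCP and whose axes are the tool frame's). Camera axes: x right, y up, looking along -z (the intrinsics and any distortion apply to the point x, -y, -z); pixel columns grow to the right and rows downward; lengths in m; the calibration is good to about 2 mm. A picture is of the moment at which its call begins: read the wrist's pose just before it. camera_info takes no time and is no camera call.
- env.hand_in(): hands the job in, once; it reports no verdict.
The state is a dict: "clock": time; "joint_pos": joint angles; "joint_velocities": joint speeds; "effort": joint torques, N m; "tcp_pos": TCP position; "ee_rot": TCP orientation; "ft_force": force on the tool from outside, world axes, zero at the start; "ft_torque": the same for the moment, N m; "width": finger opening in m.
Only numpy, scipy, OpenCV 4.12 (cv2) and the standard library are available. Lean on these libraries where they do the work, as an engineer would, in place of code of your own. Each camera call takes 0.05 s, during which the arm holds its last target. There are 200 camera calls.

## Working session

There is one attempt and no reset: what is moved stays moved. The work goes in short steps, Python scripts to look and compute and a tool call to move; the robot and the scene stay as the last step left them, time stands still between calls to the robot, and variables do not carry over. Pictures are saved under pics/ and viewed, about 8 in all and at most 12, crops included, and the job is handed in when it is done.

Besides the shell and the picture viewer there is one more tool, called as name(argument=value, ...) on one line, values as JSON. drive_tool: Moves the arm, as the interface text tells. Its arguments: {"type":"object","properties":{"moves":{"type":"array"},"force":{"type":"number"}},"required":["moves"]}

```bash
mkdir -p pics; ls; cat > h.py <<'E'
import numpy as np, cv2
from plant import env
def info(n):
    i=env.camera_info(n); f=210/np.tan(np.radians(i['vfov'])/2); return i,f
def shot(n,name):
    p,d=env.camera(n); cv2.imwrite(f'pics/{name}.png',p[:,:,::-1]); np.savez(f'pics/{name}.npz',p=p,d=d); return p,d
E
python3 - <<'E'
from h import *
print(env.state())
for n in ['scene','top','wrist']: print(env.camera_info(n))
a,_=shot('scene','s1'); b,_=shot('top','t1')
E
```

```text
pics
{'clock': 0.0, 'joint_pos': array([ 1.22678256,  0.41189825, -0.01272816,  1.59703633,  0.00560856,
        1.13431811, -0.08220499]), 'joint_velocities': array([-0.00046344,  0.00085394,  0.00215161,  0.00194019,  0.00039213,
       -0.00092572, -0.00066795]), 'effort': array([-1.00680102e-04, -5.87956595e+01,  6.42157774e-01, -2.91078883e+01,
       -5.36116725e-02,  1.85932353e-02,  8.30105682e-05]), 'tcp_pos': array([ 0.17003811, -0.6009111 ,  0.23281318]), 'ee_rot': array([-0.09665768, -0.70027174, -0.09778106,  0.70051099]), 'ft_force': array([ 0.51246309,  0.63088362, -0.53501644]), 'ft_torque': array([-0.01565849,  0.01281318, -0.01213899]), 'width': 0.08787120762861275}
{'vfov': 43.1720779017478, 'cx': 281.3812947566051, 'cy': 204.5179383391477, 'world_from_camera': array([[-0.47628574,  0.64090514, -0.60199044, -0.34806265],
       [-0.87909766, -0.33274301,  0.34127614,  0.47893006],
       [ 0.01841752,  0.69175335,  0.72189896,  1.23977142],
       [ 0.        ,  0.        ,  0.        ,  1.        ]])}
{'vfov': 47.10324164738874, 'cx': 273.43229128105025, 'cy': 202.11182015056042, 'world_from_camera': array([[-0.00191155,  0.98759499, -0.15701109,  0.32232707],
       [-0.99984452, -0.00463985, -0.01701182, -0.01256628],
       [-0.01752929,  0.15695416,  0.98745031,  1.57953542],
       [ 0.        ,  0.        ,  0.        ,  1.        ]])}
{'vfov': 64.92941273593543, 'cx': 281.3258647019647, 'cy': 207.05071378100897, 'mount': array([[-7.57268879e-04,  2.62228678e-01, -9.65005465e-01,
        -1.51420150e-01],
       [ 9.99999676e-01,  4.62860649e-04, -6.58953054e-04,
        -3.82351491e-04],
       [ 2.73866668e-04, -9.65005651e-01, -2.62228943e-01,
        -7.11630056e-02],
       [ 0.00000000e+00,  0.00000000e+00,  0.00000000e+00,
         1.00000000e+00]])}
```

View pics/s1.png

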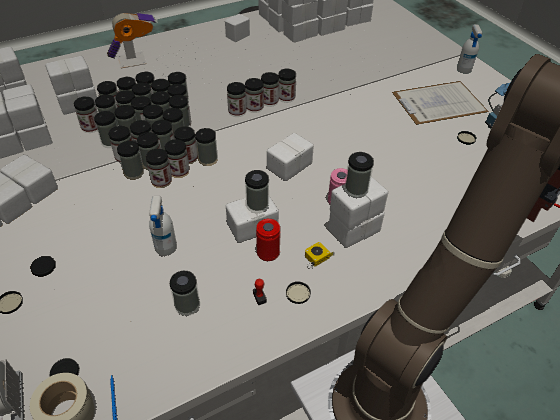

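View pics/t1.png

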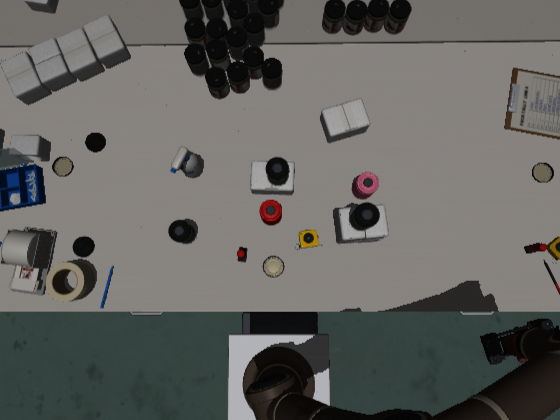

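The scene image shows the low jar at (185,292), the mid jar on the single box at (257,190), and the high jar on two boxes at (360,173). In the top image they are at (182,231), (277,170) and (366,215).
Possible mix-ups (top image pixels): red jar (270,212), pink jar (367,184), back jars (240,45), loose black lids (96,142) and (84,245). The low, mid and high jars above are the ones with a dark lid on the table, on one box and on two boxes.

```bash
cat >> h.py <<'E'
def cloud(n,d):
    i,f=info(n); v,u=np.mgrid[:420,:560]
    P=np.stack([(u-i['cx'])/f*d,-(v-i['cy'])/f*d,-d],-1); M=i['world_from_camera']
    return P@M[:3,:3].T+M[:3,3]
E
python3 - <<'E'
from h import *
G={'low':((182,231),(185,280),.116),'mid':((277,168),(257,178),.204),'high':((366,214),(360,161),.292)}
for k,(t,s,z) in G.items():
  for n,fn,c in (('top','t1',t),('scene','s1',s)):
    q=np.load(f'pics/{fn}.npz'); P=cloud(n,q['d']); u,v=c
    m=np.zeros((420,560),bool); m[v-22:v+22,u-22:u+22]=1
    m&=(q['d']>0)&(abs(P[...,2]-z)<.012)
    p=P[m]; (cx,cy),r=cv2.minEnclosingCircle(p[:,:2].astype(np.float32))
    vv,uu=np.nonzero(m)
    print(k,n,len(p),'circ',round(cx,4),round(cy,4),round(r,4),'mean',p.mean(0).round(4),'z pct',np.percentile(p[:,2],[5,50,95]).round(4),'uv',uu.mean(),vv.mean())
a=cv2.imread('pics/t1.png')[140:270,150:400]; b=cv2.imread('pics/s1.png')[130:330,140:400]
cv2.imwrite('pics/c1.png',np.vstack([cv2.resize(a,(600,312),interpolation=2)]))
E
```

```text
low top 397 circ 0.4681 0.3017 0.0348 mean [0.4672 0.301  0.1151] z pct [0.1085 0.115  0.1214] uv 179.27707808564233 230.94206549118388
low scene 505 circ 0.4672 0.3025 0.0361 mean [0.4647 0.303  0.1148] z pct [0.1084 0.115  0.1203] uv 182.66534653465345 282.07326732673266
mid top 421 circ 0.6419 0.0002 0.0344 mean [6.403e-01 6.000e-04 2.033e-01] z pct [0.1973 0.2035 0.2087] uv 276.98812351543944 168.61757719714964
mid scene 370 circ 0.642 0.0038 0.0381 mean [0.6377 0.003  0.2024] z pct [0.1951 0.2026 0.2085] uv 256.6054054054054 178.96216216216217
high top 514 circ 0.4916 -0.2403 0.0344 mean [ 0.4912 -0.2401  0.2911] z pct [0.2858 0.291  0.2966] uv 366.363813229572 214.92801556420233
high scene 393 circ 0.4922 -0.2397 0.0369 mean [ 0.4881 -0.2378  0.2906] z pct [0.2835 0.2907 0.2965] uv 360.7811704834606 160.9440203562341
```

View pics/c1.png

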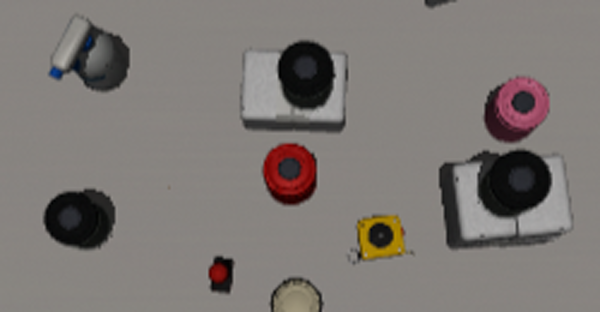

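The crop shows that all three targets have dark lids with a grey button, clearly distinct from the red and pink jars. Lid heights (0.116, 0.204 and 0.292 m) and radii (35 mm) match the description.

```bash
cat >> h.py <<'E'
from scipy.spatial.transform import Rotation as Ro
def R():
    q=env.state()['ee_rot']; return Ro.from_quat(np.r_[q[1:],q[0]]).as_matrix()
def to(x,y,z):
    s=env.state(); d=np.array([x,y,z])-s['tcp_pos']; t=R().T@d
    print('t',s['clock'],'tcp',s['tcp_pos'].round(4),'F',s['ft_force'].round(2),'tool shift mm',(t*1e3).round(1),'rows',np.abs(np.linalg.norm(t)/.0417).round(2))
E
python3 - <<'E'
from h import *
print(R().round(4)); to(.35,-.45,.42); 
r=R().T
for a,b in (((.17,-.6,.234),(.35,-.45,.42)),((.35,-.45,.42),(.52,-.1,.42)),((.52,-.1,.42),(.468,.302,.25))): print((r@(np.array(b)-a)*1e3).round(1))
E
```

```text
[[-5.000e-04  2.724e-01 -9.622e-01]
 [ 1.400e-03 -9.622e-01 -2.724e-01]
 [-1.000e+00 -1.400e-03  1.000e-04]]
t 0.1 tcp [ 0.1701 -0.601   0.2329] F [0.3  0.11 0.12] tool shift mm [-187.   -96.5 -214.2] rows 7.2
[-185.9  -95.6 -214. ]
[   0.4 -290.5 -258.9]
[ 170.6 -400.7  -59.5]
```

drive_tool(moves=[{"fingers": -1,"tx": -0.03,"ty": -0.005,"tz": -0.02},{"fingers": -1,"tx": -0.03,"ty": -0.01,"tz": -0.025},{"fingers": -1,"tx": -0.03,"ty": -0.013,"tz": -0.025},{"fingers": -1,"tx": -0.03,"ty": -0.013,"tz": -0.025},{"fingers": -1,"tx": -0.03,"ty": -0.013,"tz": -0.025},{"fingers": -1,"tx": -0.03,"ty": -0.013,"tz": -0.025},{"fingers": -1,"tx": -0.005,"ty": -0.015,"tz": -0.035},{"fingers": -1,"tx": 0,"ty": -0.015,"tz": -0.035}], force=10)

```text
invalid input at $.moves[0]: expected keys fingers, tx, ty, tz, spin
```

drive_tool(moves=[{"fingers": -1,"ty": -0.029,"tz": -0.026},{"fingers": -1,"ty": -0.029,"tz": -0.026},{"fingers": -1,"ty": -0.029,"tz": -0.026},{"fingers": -1,"ty": -0.029,"tz": -0.026},{"fingers": -1,"ty": -0.029,"tz": -0.026},{"fingers": -1,"ty": -0.029,"tz": -0.026},{"fingers": -1,"ty": -0.029,"tz": -0.026},{"fingers": -1,"ty": -0.029,"tz": -0.026},{"fingers": -1,"ty": -0.029,"tz": -0.026},{"fingers": -1,"ty": -0.029,"tz": -0.026}])

```text
invalid input at $.moves[0]: expected keys fingers, tx, ty, tz, spin
```

```bash
python3 - <<'E'
from h import *
to(.468,.302,.26); print(R().round(3)[:,0],env.state()['width'])
E
```

```text
t 0.1 tcp [ 0.1701 -0.601   0.2329] F [0.3  0.11 0.12] tool shift mm [ -26.  -787.7 -532.6] rows 22.81
[-0.     0.001 -1.   ] 0.08808492481932288
```

All five keys are required, so I'll resend with each one filled in.

drive_tool(moves=[{"fingers": -1,"tx": -0.03,"ty": -0.005,"tz": -0.02,"spin": 0},{"fingers": -1,"tx": -0.03,"ty": -0.01,"tz": -0.025,"spin": 0},{"fingers": -1,"tx": -0.03,"ty": -0.013,"tz": -0.025,"spin": 0},{"fingers": -1,"tx": -0.03,"ty": -0.013,"tz": -0.025,"spin": 0},{"fingers": -1,"tx": -0.03,"ty": -0.013,"tz": -0.025,"spin": 0},{"fingers": -1,"tx": -0.03,"ty": -0.013,"tz": -0.025,"spin": 0},{"fingers": -1,"tx": -0.005,"ty": -0.015,"tz": -0.035,"spin": 0},{"fingers": -1,"tx": 0,"ty": -0.015,"tz": -0.035,"spin": 0}], force=10)

```text
clock: 0.77
tcp_pos: [0.3516, -0.4492, 0.4215]
ee_rot: [0.098, 0.701, 0.095, -0.7]
ft_force: [1.1, -0.3, -0.5]
width: 0.038
```

drive_tool(moves=[{"fingers": -1,"tx": 0,"ty": -0.029,"tz": -0.026,"spin": 0},{"fingers": -1,"tx": 0,"ty": -0.029,"tz": -0.026,"spin": 0},{"fingers": -1,"tx": 0,"ty": -0.029,"tz": -0.026,"spin": 0},{"fingers": -1,"tx": 0,"ty": -0.029,"tz": -0.026,"spin": 0},{"fingers": -1,"tx": 0,"ty": -0.029,"tz": -0.026,"spin": 0},{"fingers": -1,"tx": 0,"ty": -0.029,"tz": -0.026,"spin": 0},{"fingers": -1,"tx": 0,"ty": -0.029,"tz": -0.026,"spin": 0},{"fingers": -1,"tx": 0,"ty": -0.029,"tz": -0.026,"spin": 0},{"fingers": -1,"tx": 0,"ty": -0.029,"tz": -0.026,"spin": 0},{"fingers": -1,"tx": 0,"ty": -0.029,"tz": -0.026,"spin": 0}])

```text
clock: 1.6
tcp_pos: [0.5221, -0.0979, 0.4185]
ee_rot: [-0.097, -0.7, -0.097, 0.7]
ft_force: [1.0, 0.2, -0.7]
width: 0.0004
```

```bash
python3 - <<'E'
from h import *
to(.468,.302,.26); print(R().round(3)[:,0],env.state()['width'],env.state()['joint_pos'].round(2))
E
```

```text
t 1.6 tcp [ 0.5221 -0.0979  0.4185] F [ 1.02  0.24 -0.67] tool shift mm [ 158.5 -399.5  -56.8] rows 10.4
[-0. -0. -1.] 0.0003946918912892228 [ 0.43  0.18 -0.4   1.5   0.07  1.48 -1.27]
```

drive_tool(moves=[{"fingers": -1,"tx": 0.013,"ty": -0.033,"tz": -0.005,"spin": 0},{"fingers": -1,"tx": 0.013,"ty": -0.033,"tz": -0.005,"spin": 0},{"fingers": -1,"tx": 0.013,"ty": -0.033,"tz": -0.005,"spin": 0},{"fingers": -1,"tx": 0.013,"ty": -0.033,"tz": -0.005,"spin": 0},{"fingers": -1,"tx": 0.013,"ty": -0.033,"tz": -0.005,"spin": 0},{"fingers": -1,"tx": 0.013,"ty": -0.033,"tz": -0.005,"spin": 0},{"fingers": -1,"tx": 0.013,"ty": -0.033,"tz": -0.005,"spin": 0},{"fingers": -1,"tx": 0.013,"ty": -0.033,"tz": -0.005,"spin": 0},{"fingers": -1,"tx": 0.013,"ty": -0.033,"tz": -0.005,"spin": 0},{"fingers": -1,"tx": 0.013,"ty": -0.033,"tz": -0.005,"spin": 0},{"fingers": -1,"tx": 0.013,"ty": -0.033,"tz": -0.005,"spin": 0},{"fingers": -1,"tx": 0,"ty": 0,"tz": 0,"spin": 0}])

```text
clock: 2.6
tcp_pos: [0.4723, 0.2707, 0.2731]
ee_rot: [-0.099, -0.699, -0.101, 0.701]
ft_force: [-0.8, 0.5, 0.2]
width: 0.0007
```

```bash
cat >> h.py <<'E'
def wrist(name,zl):
    s=env.state(); Rm=R(); p,d=shot('wrist',name); i,f=info('wrist'); M=i['mount']
    v,u=np.mgrid[:420,:560]; P=np.stack([(u-i['cx'])/f*d,-(v-i['cy'])/f*d,-d],-1)
    P=(P@M[:3,:3].T+M[:3,3])@Rm.T+s['tcp_pos']
    m=(d>0)&(abs(P[...,2]-zl)<.012)
    n,L,st,c=cv2.connectedComponentsWithStats(m.astype(np.uint8))
    for k in range(1,n):
        if st[k,4]>500:
            q=P[L==k]; print('comp',st[k],c[k].round(),cv2.minEnclosingCircle(q[:,:2].astype(np.float32)),np.percentile(q[:,2],[5,50,90,98]).round(4))
    return p,d,P
E
python3 - <<'E'
from h import *
to(.468,.302,.16); print(env.state()['ee_rot'].round(3)); wrist('w1',.116)
E
```

```text
t 2.6 tcp [0.4723 0.2707 0.2731] F [-0.84  0.52  0.23] tool shift mm [113.2 -30.8  -5.1] rows 2.82
[-0.099 -0.699 -0.101  0.701]
comp [ 215  150   72   71 3943] [250. 185.] ((0.4706951379776001, 0.3017146587371826), 0.03465608134865761) [0.1136 0.1157 0.1199 0.1211]
comp [ 503  170   57   69 3265] [534. 205.] ((0.531582772731781, 0.02353200875222683), 0.034351740032434464) [0.1079 0.1157 0.1202 0.1213]
```

View pics/w1.png

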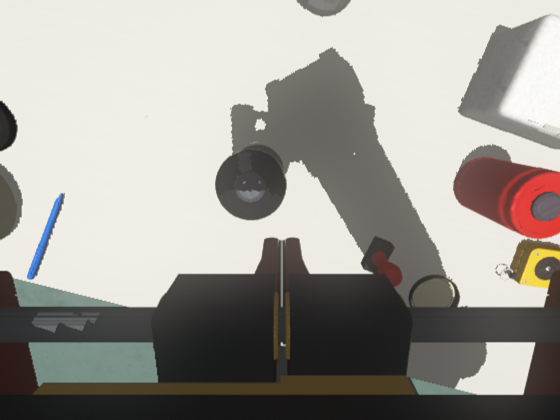

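The wrist view shows the low jar's black lid at (250,185), radius 35 mm. The lid plane is 0.1157 and the button top about 0.120, which agrees with the other views within 3 mm.

drive_tool(moves=[{"fingers": -1,"tx": 0.015,"ty": -0.016,"tz": -0.003,"spin": 0},{"fingers": -1,"tx": 0.025,"ty": -0.015,"tz": -0.002,"spin": 0},{"fingers": -1,"tx": 0.03,"ty": 0,"tz": 0,"spin": 0},{"fingers": -1,"tx": 0.03,"ty": 0,"tz": 0,"spin": 0},{"fingers": -1,"tx": 0.02,"ty": 0,"tz": 0,"spin": 0},{"fingers": -1,"tx": 0.013,"ty": 0,"tz": 0,"spin": 0},{"fingers": -1,"tx": 0,"ty": 0,"tz": 0,"spin": 0},{"fingers": -1,"tx": 0,"ty": 0,"tz": 0,"spin": 0}])

```text
clock: 3.32
tcp_pos: [0.4726, 0.2946, 0.1425]
ee_rot: [-0.097, -0.7, -0.096, 0.701]
ft_force: [0.1, 0.6, -0.1]
width: -0.0001
```

```bash
python3 - <<'E'
from h import *
q=np.load('pics/w1.npz')
to(.469,.302,.131)
E
```

```text
t 3.3167 tcp [0.4726 0.2946 0.1425] F [ 0.08  0.64 -0.11] tool shift mm [11.5 -8.1  1.5] rows 0.34
```

drive_tool(moves=[{"fingers": -1,"tx": 0.002,"ty": -0.008,"tz": 0.0015,"spin": 0},{"fingers": -1,"tx": 0.004,"ty": 0,"tz": 0,"spin": 0},{"fingers": -1,"tx": 0.003,"ty": 0,"tz": 0,"spin": 0},{"fingers": -1,"tx": 0,"ty": 0,"tz": 0,"spin": 0}])

```text
clock: 3.65
tcp_pos: [0.4686, 0.3031, 0.1336]
ee_rot: [0.097, 0.7, 0.097, -0.7]
ft_force: [-0.5, 0.4, 0.1]
width: 0.0002
```

```bash
python3 - <<'E'
from h import *
to(.469,.302,.131)
E
```

```text
t 3.65 tcp [0.4686 0.3031 0.1336] F [-0.46  0.35  0.12] tool shift mm [ 2.6  1.2 -0.1] rows 0.07
```

drive_tool(moves=[{"fingers": -1,"tx": 0.001,"ty": 0.001,"tz": 0,"spin": 0},{"fingers": -1,"tx": 0.001,"ty": 0,"tz": 0,"spin": 0},{"fingers": -1,"tx": 0.001,"ty": 0,"tz": 0,"spin": 0},{"fingers": -1,"tx": 0,"ty": 0,"tz": 0,"spin": 0}])

```text
clock: 3.98
tcp_pos: [0.4691, 0.3019, 0.1307]
ee_rot: [0.097, 0.7, 0.097, -0.7]
ft_force: [0.2, -0.1, 0.1]
width: 0.0007
```

drive_tool(moves=[{"fingers": -1,"tx": 0.001,"ty": 0,"tz": 0,"spin": 0},{"fingers": -1,"tx": 0,"ty": 0,"tz": 0,"spin": 0}])

```text
clock: 4.15
tcp_pos: [0.4691, 0.302, 0.1296]
ee_rot: [0.097, 0.7, 0.097, -0.7]
ft_force: [0.0, -0.9, -0.1]
width: 0.0001
```

drive_tool(moves=[{"fingers": -1,"tx": 0.001,"ty": 0,"tz": 0,"spin": 0},{"fingers": -1,"tx": 0,"ty": 0,"tz": 0,"spin": 0}])

```text
clock: 4.32
tcp_pos: [0.4691, 0.3021, 0.1286]
ee_rot: [0.097, 0.7, 0.097, -0.7]
ft_force: [0.8, -1.0, 0.3]
width: 0.0006
```

drive_tool(moves=[{"fingers": -1,"tx": 0.001,"ty": 0,"tz": 0,"spin": 0},{"fingers": -1,"tx": 0,"ty": 0,"tz": 0,"spin": 0}])

```text
clock: 4.48
tcp_pos: [0.4691, 0.3021, 0.128]
ee_rot: [0.097, 0.701, 0.097, -0.7]
ft_force: [0.6, -1.9, 4.4]
width: 0.0005
```

drive_tool(moves=[{"fingers": -1,"tx": 0.001,"ty": 0,"tz": 0,"spin": 0},{"fingers": -1,"tx": 0,"ty": 0,"tz": 0,"spin": 0}])

```text
clock: 4.65
tcp_pos: [0.4693, 0.3024, 0.1279]
ee_rot: [0.097, 0.701, 0.097, -0.7]
ft_force: [-1.6, -2.8, 11.6]
width: -0.0
```

drive_tool(moves=[{"fingers": -1,"tx": 0.0005,"ty": 0,"tz": 0,"spin": 0},{"fingers": -1,"tx": 0,"ty": 0,"tz": 0,"spin": 0}])

```text
clock: 4.82
tcp_pos: [0.4694, 0.3024, 0.1278]
ee_rot: [0.097, 0.701, 0.097, -0.7]
ft_force: [-2.1, -4.1, 15.0]
width: 0.0005
```

drive_tool(moves=[{"fingers": -1,"tx": -0.002,"ty": 0,"tz": 0,"spin": 0},{"fingers": -1,"tx": -0.005,"ty": 0,"tz": 0,"spin": 0},{"fingers": -1,"tx": -0.02,"ty": 0,"tz": 0,"spin": 0},{"fingers": -1,"tx": -0.025,"ty": 0,"tz": 0,"spin": 0},{"fingers": -1,"tx": -0.025,"ty": 0,"tz": 0,"spin": 0},{"fingers": -1,"tx": -0.025,"ty": 0,"tz": 0,"spin": 0},{"fingers": -1,"tx": -0.025,"ty": 0.01,"tz": 0.01,"spin": 0},{"fingers": -1,"tx": -0.018,"ty": 0.015,"tz": 0.01,"spin": 0},{"fingers": -1,"tx": 0,"ty": 0,"tz": 0,"spin": 0}])

```text
clock: 5.57
tcp_pos: [0.4572, 0.2715, 0.2747]
ee_rot: [0.097, 0.702, 0.097, -0.699]
ft_force: [0.3, 0.5, 0.1]
width: 0.0006
```

```bash
cat >> h.py <<'E'
def button(P,c):
    r=np.hypot(P[...,0]-c[0],P[...,1]-c[1]); z=P[...,2]
    zb=z[(r<.009)&(z>.05)]; zl=z[(r>.020)&(r<.030)&(z>.05)]
    print('button z',np.median(zb).round(4),'lid z',np.median(zl).round(4),'proud mm',round(1e3*(np.median(zb)-np.median(zl)),2),len(zb))
E
python3 - <<'E'
from h import *
p,d,P=wrist('w2',.116); button(P,(.4705,.3017))
q=np.load('pics/w1.npz'); print('before: proud ~4 by pct (0.1157 vs 0.1199)')
for n,f in (('top','t1'),('scene','s1')): button(cloud(n,np.load(f'pics/{f}.npz')['d']),(.468,.302))
for n in ('top','scene'):
    p,d=shot(n,n+'2'); button(cloud(n,d),(.468,.302))
to(.641,.001,.33); print(env.state()['ft_force'])
E
```

```text
comp [ 219  136   72   72 4012] [255. 172.] ((0.47062385082244873, 0.3019017279148102), 0.034533143043518066) [0.1137 0.1155 0.1171 0.1177]
comp [ 508  153   52   71 2946] [537. 190.] ((0.5317744016647339, 0.024203460663557053), 0.03432433679699898) [0.1077 0.1155 0.1201 0.1213]
button z 0.3707 lid z 0.3633 proud mm 7.46 6715
before: proud ~4 by pct (0.1157 vs 0.1199)
button z 0.1209 lid z 0.1142 proud mm 6.63 29
button z 0.1199 lid z 0.1144 proud mm 5.52 31
button z 0.6522 lid z 0.6623 proud mm -10.12 38
button z 0.1176 lid z 0.398 proud mm -280.43 46
t 5.7167 tcp [0.4564 0.2727 0.2706] F [ 0.28  0.12 -0.17] tool shift mm [ -59.4  311.6 -103.7] rows 8.0
[ 0.27555408  0.12004558 -0.16526871]
```

```bash
sed -i 's/^def button(P,c):/def button(P,c,zl0=.116):\n    P=np.where(abs(P[...,2:]-zl0)<.015,P,9)/' h.py; sed -i 's/&(z>.05)/\&(z<2)/g' h.py
cat >> h.py <<'E'
def wP(name): pass
E
python3 - <<'E'
from h import *
p,d,P=wrist('w3',.116); button(P,(.4706,.3018))
q=P.copy(); print('neighbour red jar button, for comparison:'); button(P,(.5317,.024))
E
```

```text
comp [ 220  135   73   73 4118] [256. 171.] ((0.47052323818206787, 0.3017650842666626), 0.034495770931243896) [0.1136 0.1155 0.1171 0.1179]
comp [ 513  153   47   71 2691] [539. 190.] ((0.5314961075782776, 0.02391500025987625), 0.03424728661775589) [0.1071 0.1154 0.1194 0.121 ]
button z 0.117 lid z 0.115 proud mm 2.02 293
neighbour red jar button, for comparison:
button z 0.1205 lid z 0.1153 proud mm 5.22 145
```

The low button has dropped by about 3.3 mm against the unpressed state, with a hard stop at 15 N, so it is in. Next is the mid jar.

drive_tool(moves=[{"fingers": -1,"tx": -0.02,"ty": 0.015,"tz": -0.005,"spin": 0},{"fingers": -1,"tx": -0.02,"ty": 0.025,"tz": -0.005,"spin": 0},{"fingers": -1,"tx": -0.02,"ty": 0.03,"tz": -0.005,"spin": 0},{"fingers": -1,"tx": 0,"ty": 0.035,"tz": -0.01,"spin": 0},{"fingers": -1,"tx": 0,"ty": 0.035,"tz": -0.01,"spin": 0},{"fingers": -1,"tx": 0,"ty": 0.035,"tz": -0.015,"spin": 0},{"fingers": -1,"tx": 0,"ty": 0.035,"tz": -0.015,"spin": 0},{"fingers": -1,"tx": 0,"ty": 0.035,"tz": -0.01,"spin": 0},{"fingers": -1,"tx": 0,"ty": 0.02,"tz": -0.005,"spin": 0},{"fingers": -1,"tx": 0,"ty": 0,"tz": 0,"spin": 0}])

```text
clock: 6.6
tcp_pos: [0.6076, 0.0339, 0.3281]
ee_rot: [-0.095, -0.699, -0.094, 0.702]
ft_force: [-0.2, 0.7, -0.2]
width: 0.0007
```

```bash
python3 - <<'E'
from h import *
p,d,P=wrist('w4',.204); button(P,(.642,.001),.204)
to(.642,.001,.23)
E
```

```text
comp [  0   0  27  51 808] [ 9. 18.] ((0.6863027811050415, 0.2751162052154541), 0.021444620564579964) [0.1926 0.1987 0.2027 0.2037]
comp [ 290  130   81   81 5113] [330. 170.] ((0.6442692279815674, 0.0007953200838528574), 0.03457191213965416) [0.2017 0.2037 0.2079 0.2091]
comp [ 474  343   60   52 1382] [498. 361.] ((0.4963771104812622, -0.23691308498382568), 0.034023139625787735) [0.1937 0.2043 0.2137 0.2156]
button z 0.2084 lid z 0.203 proud mm 5.42 366
t 6.65 tcp [0.6064 0.0372 0.3285] F [1.1  0.38 0.29] tool shift mm [ 98.3  44.6 -24.9] rows 2.66
```

View pics/w4.png

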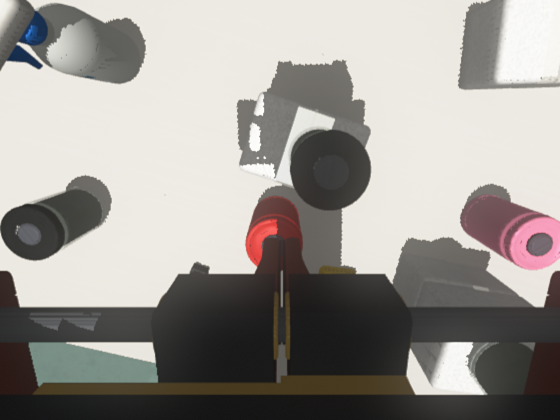

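The wrist view shows the mid jar's lid at (330,170), on the single white box behind the red jar. It fits to (0.643, 0.001), lid plane at 0.2037. The low jar at (30,232) is still upright.

drive_tool(moves=[{"fingers": -1,"tx": 0,"ty": 0.015,"tz": -0.0085,"spin": 0},{"fingers": -1,"tx": 0,"ty": 0.015,"tz": -0.0085,"spin": 0},{"fingers": -1,"tx": 0.008,"ty": 0.0146,"tz": -0.0084,"spin": 0},{"fingers": -1,"tx": 0.02,"ty": 0,"tz": 0,"spin": 0},{"fingers": -1,"tx": 0.025,"ty": 0,"tz": 0,"spin": 0},{"fingers": -1,"tx": 0.025,"ty": 0,"tz": 0,"spin": 0},{"fingers": -1,"tx": 0.012,"ty": 0,"tz": 0,"spin": 0},{"fingers": -1,"tx": 0,"ty": 0,"tz": 0,"spin": 0},{"fingers": -1,"tx": 0,"ty": 0,"tz": 0,"spin": 0}])

```text
clock: 7.4
tcp_pos: [0.642, 0.0042, 0.2407]
ee_rot: [-0.097, -0.7, -0.098, 0.701]
ft_force: [0.3, 0.3, 1.0]
width: 0.0004
```

```bash
python3 - <<'E'
from h import *
to(.643,.001,.219)
E
```

```text
t 7.4 tcp [0.642  0.0042 0.2407] F [0.26 0.26 0.98] tool shift mm [21.7  3.4 -0.1] rows 0.53
```

drive_tool(moves=[{"fingers": -1,"tx": 0.005,"ty": 0.0034,"tz": 0,"spin": 0},{"fingers": -1,"tx": 0.007,"ty": 0,"tz": 0,"spin": 0},{"fingers": -1,"tx": 0.005,"ty": 0,"tz": 0,"spin": 0},{"fingers": -1,"tx": 0.002,"ty": 0,"tz": 0,"spin": 0},{"fingers": -1,"tx": 0,"ty": 0,"tz": 0,"spin": 0},{"fingers": -1,"tx": 0,"ty": 0,"tz": 0,"spin": 0}])

```text
clock: 7.9
tcp_pos: [0.6432, 0.0002, 0.2222]
ee_rot: [0.097, 0.7, 0.097, -0.7]
ft_force: [0.1, 0.5, -0.4]
width: 0.0006
```

drive_tool(moves=[{"fingers": -1,"tx": 0.001,"ty": 0,"tz": 0,"spin": 0},{"fingers": -1,"tx": 0.001,"ty": 0,"tz": 0,"spin": 0},{"fingers": -1,"tx": 0,"ty": 0,"tz": 0,"spin": 0}])

```text
clock: 8.15
tcp_pos: [0.6431, 0.0001, 0.2201]
ee_rot: [0.097, 0.7, 0.097, -0.7]
ft_force: [-0.5, 0.9, 0.4]
width: 0.0007
```

drive_tool(moves=[{"fingers": -1,"tx": 0.001,"ty": 0,"tz": 0,"spin": 0},{"fingers": -1,"tx": 0.001,"ty": 0,"tz": 0,"spin": 0},{"fingers": -1,"tx": 0,"ty": 0,"tz": 0,"spin": 0}])

```text
clock: 8.4
tcp_pos: [0.6433, 0.0002, 0.2182]
ee_rot: [0.097, 0.701, 0.097, -0.7]
ft_force: [0.7, -0.1, 1.5]
width: 0.0003
```

drive_tool(moves=[{"fingers": -1,"tx": 0.001,"ty": 0,"tz": 0,"spin": 0},{"fingers": -1,"tx": 0,"ty": 0,"tz": 0,"spin": 0}])

```text
clock: 8.57
tcp_pos: [0.6433, 0.0001, 0.2172]
ee_rot: [0.097, 0.701, 0.097, -0.7]
ft_force: [1.2, -0.3, 1.3]
width: 0.0002
```

drive_tool(moves=[{"fingers": -1,"tx": 0.001,"ty": 0,"tz": 0,"spin": 0},{"fingers": -1,"tx": 0,"ty": 0,"tz": 0,"spin": 0}])

```text
clock: 8.73
tcp_pos: [0.6433, 0.0002, 0.2161]
ee_rot: [0.097, 0.7, 0.097, -0.7]
ft_force: [0.3, -0.2, 1.4]
width: 0.0001
```

drive_tool(moves=[{"fingers": -1,"tx": 0.001,"ty": 0,"tz": 0,"spin": 0},{"fingers": -1,"tx": 0,"ty": 0,"tz": 0,"spin": 0}])

```text
clock: 8.9
tcp_pos: [0.6433, 0.0002, 0.2159]
ee_rot: [0.097, 0.701, 0.097, -0.7]
ft_force: [-1.0, 0.3, 6.9]
width: 0.0001
```

drive_tool(moves=[{"fingers": -1,"tx": 0.0007,"ty": 0,"tz": 0,"spin": 0},{"fingers": -1,"tx": 0,"ty": 0,"tz": 0,"spin": 0}])

```text
clock: 9.07
tcp_pos: [0.6434, 0.0002, 0.2159]
ee_rot: [0.097, 0.701, 0.097, -0.7]
ft_force: [-2.3, 0.2, 11.0]
width: -0.0
```

The hard stop came at 0.2159 against a predicted 0.2158. I'll retreat and check.

drive_tool(moves=[{"fingers": -1,"tx": -0.002,"ty": 0,"tz": 0,"spin": 0},{"fingers": -1,"tx": -0.005,"ty": 0,"tz": 0,"spin": 0},{"fingers": -1,"tx": -0.02,"ty": 0,"tz": 0,"spin": 0},{"fingers": -1,"tx": -0.03,"ty": 0,"tz": 0,"spin": 0},{"fingers": -1,"tx": -0.03,"ty": 0,"tz": 0,"spin": 0},{"fingers": -1,"tx": -0.03,"ty": 0,"tz": 0.01,"spin": 0},{"fingers": -1,"tx": -0.03,"ty": 0,"tz": 0.02,"spin": 0},{"fingers": -1,"tx": -0.03,"ty": 0,"tz": 0.02,"spin": 0},{"fingers": -1,"tx": 0,"ty": 0,"tz": 0,"spin": 0},{"fingers": -1,"tx": 0,"ty": 0,"tz": 0,"spin": 0}])

```text
clock: 9.9
tcp_pos: [0.5951, -0.0137, 0.3939]
ee_rot: [0.097, 0.702, 0.096, -0.699]
ft_force: [0.1, -0.2, -0.2]
width: 0.0008
```

```bash
python3 - <<'E'
from h import *
p,d,P=wrist('w5',.204); button(P,(.6442,.001),.204)
to(.46,-.22,.42)
E
```

```text
comp [  0   0  29  51 783] [10. 17.] ((0.676734447479248, 0.2770076096057892), 0.028315939009189606) [0.1928 0.1996 0.2032 0.2042]
comp [ 248  104   67   68 3523] [281. 138.] ((0.6446555852890015, 0.0003928420483134687), 0.03461475670337677) [0.2017 0.2035 0.2051 0.2059]
comp [414 289  58  18 521] [439. 298.] ((0.5103272795677185, -0.23271924257278442), 0.02860330045223236) [0.1929 0.2035 0.2133 0.2151]
button z 0.205 lid z 0.203 proud mm 1.98 254
t 9.95 tcp [ 0.595  -0.0137  0.3919] F [-0.02  0.75 -0.45] tool shift mm [-28.1 161.9 186. ] rows 5.95
```

The mid button's height dropped from 5.4 to 2.0 mm, which is 3.4 mm of travel. Now the high jar.

drive_tool(moves=[{"fingers": -1,"tx": -0.01,"ty": 0.015,"tz": 0.02,"spin": 0},{"fingers": -1,"tx": -0.01,"ty": 0.022,"tz": 0.025,"spin": 0},{"fingers": -1,"tx": -0.008,"ty": 0.025,"tz": 0.028,"spin": 0},{"fingers": -1,"tx": 0,"ty": 0.025,"tz": 0.028,"spin": 0},{"fingers": -1,"tx": 0,"ty": 0.025,"tz": 0.028,"spin": 0},{"fingers": -1,"tx": 0,"ty": 0.025,"tz": 0.028,"spin": 0},{"fingers": -1,"tx": 0,"ty": 0.025,"tz": 0.028,"spin": 0},{"fingers": -1,"tx": 0,"ty": 0,"tz": 0,"spin": 0},{"fingers": -1,"tx": 0,"ty": 0,"tz": 0,"spin": 0}])

```text
clock: 10.7
tcp_pos: [0.46, -0.2217, 0.4179]
ee_rot: [-0.095, -0.7, -0.096, 0.701]
ft_force: [0.2, 1.3, 0.1]
width: 0.0005
```

```bash
python3 - <<'E'
from h import *
p,d,P=wrist('w6',.292); button(P,(.4935,-.24),.292)
to(.4925,-.24,.33)
E
```

```text
comp [ 275  129   80   81 5039] [314. 169.] ((0.49389031529426575, -0.24125760793685913), 0.03449631482362747) [0.2897 0.2917 0.2959 0.297 ]
button z 0.2965 lid z 0.2911 proud mm 5.37 372
t 10.75 tcp [ 0.4611 -0.2198  0.4181] F [ 0.48  0.79 -0.24] tool shift mm [ 88.   28.1 -24.9] rows 2.29
```

View pics/w6.png

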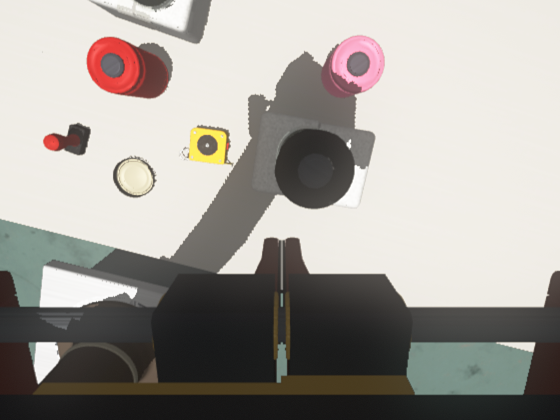

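The wrist view shows the high jar's lid at (314,169) on the stacked boxes, with the pink jar beyond at (357,62). It fits to (0.4925, -0.2405), lid plane at 0.2917.

drive_tool(moves=[{"fingers": -1,"tx": 0,"ty": 0.009,"tz": -0.008,"spin": 0},{"fingers": -1,"tx": 0,"ty": 0.01,"tz": -0.009,"spin": 0},{"fingers": -1,"tx": 0.01,"ty": 0.0095,"tz": -0.008,"spin": 0},{"fingers": -1,"tx": 0.02,"ty": 0,"tz": 0,"spin": 0},{"fingers": -1,"tx": 0.025,"ty": 0,"tz": 0,"spin": 0},{"fingers": -1,"tx": 0.025,"ty": 0,"tz": 0,"spin": 0},{"fingers": -1,"tx": 0.012,"ty": 0,"tz": 0,"spin": 0},{"fingers": -1,"tx": 0,"ty": 0,"tz": 0,"spin": 0},{"fingers": -1,"tx": 0,"ty": 0,"tz": 0,"spin": 0}])

```text
clock: 11.5
tcp_pos: [0.4936, -0.2387, 0.3266]
ee_rot: [-0.097, -0.7, -0.099, 0.701]
ft_force: [0.2, -0.4, 0.1]
width: 0.0003
```

```bash
python3 - <<'E'
from h import *
to(.4925,-.2405,.3095)
E
```

```text
t 11.5 tcp [ 0.4936 -0.2387  0.3266] F [ 0.16 -0.4   0.05] tool shift mm [17.1  1.5  1.6] rows 0.41
```

drive_tool(moves=[{"fingers": -1,"tx": 0.005,"ty": 0.0015,"tz": 0.0016,"spin": 0},{"fingers": -1,"tx": 0.006,"ty": 0,"tz": 0,"spin": 0},{"fingers": -1,"tx": 0.004,"ty": 0,"tz": 0,"spin": 0},{"fingers": -1,"tx": 0.002,"ty": 0,"tz": 0,"spin": 0},{"fingers": -1,"tx": 0,"ty": 0,"tz": 0,"spin": 0},{"fingers": -1,"tx": 0,"ty": 0,"tz": 0,"spin": 0}])

```text
clock: 12.0
tcp_pos: [0.4919, -0.2423, 0.3106]
ee_rot: [0.097, 0.7, 0.097, -0.7]
ft_force: [-0.3, -0.5, 0.4]
width: 0.0002
```

drive_tool(moves=[{"fingers": -1,"tx": 0.001,"ty": 0,"tz": 0,"spin": 0},{"fingers": -1,"tx": 0.001,"ty": 0,"tz": 0,"spin": 0},{"fingers": -1,"tx": 0,"ty": 0,"tz": 0,"spin": 0}])

```text
clock: 12.25
tcp_pos: [0.4918, -0.2422, 0.3084]
ee_rot: [0.097, 0.7, 0.097, -0.7]
ft_force: [0.5, 0.5, -0.3]
width: 0.0003
```

drive_tool(moves=[{"fingers": -1,"tx": 0.001,"ty": 0,"tz": 0,"spin": 0},{"fingers": -1,"tx": 0.001,"ty": 0,"tz": 0,"spin": 0},{"fingers": -1,"tx": 0,"ty": 0,"tz": 0,"spin": 0}])

```text
clock: 12.5
tcp_pos: [0.4919, -0.2423, 0.3065]
ee_rot: [0.097, 0.7, 0.097, -0.7]
ft_force: [0.5, -0.3, 0.1]
width: 0.0004
```

drive_tool(moves=[{"fingers": -1,"tx": 0.001,"ty": 0,"tz": 0,"spin": 0},{"fingers": -1,"tx": 0.001,"ty": 0,"tz": 0,"spin": 0},{"fingers": -1,"tx": 0,"ty": 0,"tz": 0,"spin": 0}])

```text
clock: 12.75
tcp_pos: [0.4919, -0.2422, 0.3044]
ee_rot: [0.097, 0.7, 0.097, -0.7]
ft_force: [-0.2, 0.4, -0.1]
width: 0.0007
```

drive_tool(moves=[{"fingers": -1,"tx": 0.001,"ty": 0,"tz": 0,"spin": 0},{"fingers": -1,"tx": 0,"ty": 0,"tz": 0,"spin": 0}])

```text
clock: 12.92
tcp_pos: [0.4919, -0.2423, 0.3039]
ee_rot: [0.097, 0.701, 0.097, -0.7]
ft_force: [-0.4, -0.1, 4.8]
width: 0.0003
```

drive_tool(moves=[{"fingers": -1,"tx": 0.0007,"ty": 0,"tz": 0,"spin": 0},{"fingers": -1,"tx": 0,"ty": 0,"tz": 0,"spin": 0}])

```text
clock: 13.08
tcp_pos: [0.492, -0.2423, 0.3038]
ee_rot: [0.098, 0.701, 0.097, -0.7]
ft_force: [-2.1, 0.5, 8.3]
width: 0.0006
```

drive_tool(moves=[{"fingers": -1,"tx": 0.0007,"ty": 0,"tz": 0,"spin": 0},{"fingers": -1,"tx": 0,"ty": 0,"tz": 0,"spin": 0}])

```text
clock: 13.25
tcp_pos: [0.4922, -0.2423, 0.3038]
ee_rot: [0.098, 0.701, 0.097, -0.7]
ft_force: [-3.9, 1.2, 12.6]
width: 0.0007
```

drive_tool(moves=[{"fingers": -1,"tx": -0.002,"ty": 0,"tz": 0,"spin": 0},{"fingers": -1,"tx": -0.005,"ty": 0,"tz": 0,"spin": 0},{"fingers": -1,"tx": -0.02,"ty": 0,"tz": 0,"spin": 0},{"fingers": -1,"tx": -0.03,"ty": 0,"tz": 0,"spin": 0},{"fingers": -1,"tx": -0.03,"ty": 0,"tz": 0,"spin": 0},{"fingers": -1,"tx": -0.03,"ty": -0.005,"tz": 0.01,"spin": 0},{"fingers": -1,"tx": -0.01,"ty": -0.01,"tz": 0.02,"spin": 0},{"fingers": -1,"tx": 0,"ty": -0.01,"tz": 0.01,"spin": 0},{"fingers": -1,"tx": 0,"ty": 0,"tz": 0,"spin": 0},{"fingers": -1,"tx": 0,"ty": 0,"tz": 0,"spin": 0},{"fingers": -1,"tx": 0,"ty": 0,"tz": 0,"spin": 0}])

```text
clock: 14.17
tcp_pos: [0.4468, -0.2292, 0.4286]
ee_rot: [-0.097, -0.7, -0.097, 0.701]
ft_force: [1.1, -0.3, -0.3]
width: 0.0006
```

```bash
python3 - <<'E'
from h import *
p,d,P=wrist('w7',.292); button(P,(.4938,-.241),.292)
a,_=shot('scene','s9'); shot('top','t9')
s=cv2.imread('pics/s1.png'); df=np.abs(a[:,:,::-1].astype(int)-s).max(2)
to(.46,-.22,.42)
E
```

```text
comp [ 271  112   78   79 4839] [310. 151.] ((0.4939890503883362, -0.24116162955760956), 0.03453948348760605) [0.2898 0.2916 0.2931 0.2939]
button z 0.2929 lid z 0.2911 proud mm 1.87 343
t 14.3167 tcp [ 0.4469 -0.2292  0.4283] F [-0.1   0.83 -0.51] tool shift mm [  8.3  -5.3 -15.1] rows 0.43
```

View pics/s9.png

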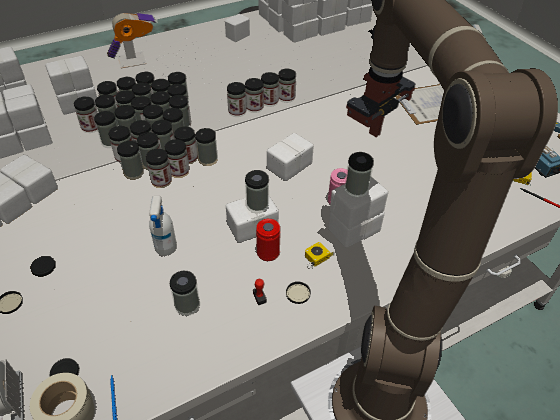

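The final scene view shows every jar, box and small item at its starting pixel: low (185,292), mid (257,190), high (360,173). The high button reads 1.87 mm above the lid, matching low (2.02) and mid (1.98), where unpressed ones read 5.2–5.4. The tool is clear.

```bash
python3 -c "
from plant import env
env.hand_in(); print(env.state()['clock'],env.state()['ft_force'])"
```

```text
the job is handed in; nothing more can be done
the job is handed in; nothing more can be done
```

I pressed all three lid buttons in order (table jar, single-box jar, two-box jar) with closed fingertips and handed the job in. The last clock reading was about 14.3 s of the 67 s limit. `hand_in` gave no verdict, as expected.

- **Travel:** each press ended at a hard stop at or within 0.5 mm of the predicted depth. Wrist depth showed each button dropping about 3.2–3.5 mm, and all three then read the same height above the lid (1.9–2.0 mm, against 5.2–5.4 mm for unpressed ones). The absolute readings sit about 1.3 mm too high both before and after, so I relied on the drop.
- **Force:** the highest readings I saw were about 15 N on the table jar, 11 N on the single-box jar and 13 N on the two-box jar, against the 30 N limit. These were read at the end of each move, not continuously.
- **Scene:** the last scene picture, compared by eye with the first, showed the jars upright and nothing visibly moved. The fingertips ended more than 10 cm above the tallest jar.
- **Disagreements:** the wrist camera put the lid centres 2–3 mm further out in x than the fixed cameras, so I aimed between them. The press on the two-box jar was about 2 mm off my aim in y, still on the button.

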